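# Size an unmarked jig pin on the ring gauges

## Task

The jig pin in the yellow-ringed place of the rack has lost its size mark. Size it on the row of ring gauges: starting with the largest ring and leaving none out, lower it some 20 mm into each ring and draw it out again, until a ring refuses it under a light push held for half a second; then set it back fully home, collar on the ring, in the smallest ring that took it, and let go. Never force it (30 N spoils a gauge), and leave the other pins and the loose tape measure, nut and bolt where they are.

Things in the scene. Friction and masses are not known exactly. Their poses are not given: they have to be found in the camera images.
- gauge_stand: heavy wooden block with four steel ring gauges in a row on its top, does not move: 70 mm (x) by 230 mm (y) by 50 mm tall, open under each ring down to the bench. Origin at the centre of its underside; y along the row from the largest ring to the smallest. Each ring lies on a black rubber washer and gives straight down by about 1 mm per 10 N, 3 mm at most
- ring_1_mouth (a point): centre of the upper rim of the first and largest ring gauge, where a pin enters: bore 24 mm right through, steel ring 48 mm across, its upper face 64 mm above the bench and 14 mm above the wooden block; z up, y along the row towards the smaller rings; rings 53 mm apart; a pin is home when its collar lies on this face
- ring_2_mouth (a point): centre of the upper rim of the second ring gauge, where a pin enters: bore 21 mm right through, steel ring 45 mm across, its upper face 64 mm above the bench and 14 mm above the wooden block; z up, y along the row towards the smaller rings; rings 53 mm apart; a pin is home when its collar lies on this face
- ring_3_mouth (a point): centre of the upper rim of the third ring gauge, where a pin enters: bore 18 mm right through, steel ring 42 mm across, its upper face 64 mm above the bench and 14 mm above the wooden block; z up, y along the row towards the smaller rings; rings 53 mm apart; a pin is home when its collar lies on this face
- ring_4_mouth (a point): centre of the upper rim of the fourth and smallest ring gauge, where a pin enters: bore 15 mm right through, steel ring 39 mm across, its upper face 64 mm above the bench and 14 mm above the wooden block; z up, y along the row towards the smaller rings; rings 53 mm apart; a pin is home when its collar lies on this face
- ring_1: ring gauge 1, in the block; origin on its axis, 18 mm below its upper face
- ring_2: ring gauge 2, in the block; origin on its axis, 18 mm below its upper face
- ring_3: ring gauge 3, in the block; origin on its axis, 18 mm below its upper face
- ring_4: ring gauge 4, in the block; origin on its axis, 18 mm below its upper face
- pin_rack: light wooden block that does not move, 160 mm (x) by 62 mm (y) by 55 mm tall, with three 26 mm holes 50 mm apart along its x; a pin stands in each, its collar resting on the block's top. Origin at the centre of its underside
- waiting_place (a point): centre of the yellow-ringed hole at the rack's end towards its own -x, at the block's top, 55 mm above the bench; the pin to be sized stands here
- pin_a: upright steel jig pin, 0.12 kg: dark knurled grip 22 mm across, 36 mm tall, on a collar 34 mm across, 6 mm thick; below it a shank 45 mm long with 1.2 mm bevelled tip, 17 or 20 mm across, to be found out (hidden in the rack; the pins look alike from above). Origin: on the axis at the collar's underside (tip 45 mm below, top of grip 42 mm above); z up along the pin
- pin_b: upright steel jig pin, 0.12 kg: dark knurled grip 22 mm across, 36 mm tall, on a collar 34 mm across, 6 mm thick; below it a shank 45 mm long with 1.2 mm bevelled tip, 17 or 20 mm across, to be found out (hidden in the rack; the pins look alike from above). Origin: on the axis at the collar's underside (tip 45 mm below, top of grip 42 mm above); z up along the pin
- pin_c: upright steel jig pin, 0.12 kg: dark knurled grip 22 mm across, 36 mm tall, on a collar 34 mm across, 6 mm thick; below it a shank 45 mm long with 1.2 mm bevelled tip, 17 or 20 mm across, to be found out (hidden in the rack; the pins look alike from above). Origin: on the axis at the collar's underside (tip 45 mm below, top of grip 42 mm above); z up along the pin
- tape_measure: yellow tape measure, 73 x 73 x 34 mm, loose bystander behind the stand; origin at its underside
- hex_nut: steel nut, 34 x 39 x 16 mm, loose bystander near the front edge; origin at its underside
- bolt_2: steel bolt, 59 x 22 x 20 mm, loose bystander near the front edge; origin at its underside
There are look-alikes about, which are no part of the job. What is shaped like the pin_c but blue or pink is not meant.

How it is judged:
On the way, in this order (a step that is already met when the one before it is completed fails the run):
1. a pin has gone at least 8 mm into the first (largest) ring (((horizontal distance between pin_a and ring_1_mouth below 0.008 m and angle between pin_a's own z axis and vertical below 0.2 rad and z of pin_a in the frame of ring_1_mouth below 0.037 m) or (horizontal distance between pin_b and ring_1_mouth below 0.008 m and angle between pin_b's own z axis and vertical below 0.2 rad and z of pin_b in the frame of ring_1_mouth below 0.037 m) or (horizontal distance between pin_c and ring_1_mouth below 0.008 m and angle between pin_c's own z axis and vertical below 0.2 rad and z of pin_c in the frame of ring_1_mouth below 0.037 m))), for 0.05 s.
2. then the same at the second ring (((horizontal distance between pin_a and ring_2_mouth below 0.008 m and angle between pin_a's own z axis and vertical below 0.2 rad and z of pin_a in the frame of ring_2_mouth below 0.037 m) or (horizontal distance between pin_b and ring_2_mouth below 0.008 m and angle between pin_b's own z axis and vertical below 0.2 rad and z of pin_b in the frame of ring_2_mouth below 0.037 m) or (horizontal distance between pin_c and ring_2_mouth below 0.008 m and angle between pin_c's own z axis and vertical below 0.2 rad and z of pin_c in the frame of ring_2_mouth below 0.037 m))), for 0.05 s.
3. then the third ring has been tried: the thinner pin has gone at least 8 mm into it, or it has refused the thicker pin (tip on its rim within 6 mm of the centre, 2 N or more for 0.2 s) (((horizontal distance between pin_a and ring_3_mouth below 0.006 m and angle between pin_a's own z axis and vertical below 0.2 rad and contact force between pin_a and ring_3 above 2 N and z of pin_a in the frame of ring_3_mouth above 0.04 m) or (horizontal distance between pin_b and ring_3_mouth below 0.008 m and angle between pin_b's own z axis and vertical below 0.2 rad and z of pin_b in the frame of ring_3_mouth below 0.037 m) or (horizontal distance between pin_c and ring_3_mouth below 0.006 m and angle between pin_c's own z axis and vertical below 0.2 rad and contact force between pin_c and ring_3 above 2 N and z of pin_c in the frame of ring_3_mouth above 0.04 m))), for 0.2 s.
4. then: the fourth ring has refused the thinner pin (2 N or more for 0.2 s), or the thicker pin is back home in the second (((horizontal distance between pin_a and ring_2_mouth below 0.004 m and angle between pin_a's own z axis and vertical below 0.2 rad and z of pin_a in the frame of ring_2_mouth below 0.002 m) or (horizontal distance between pin_b and ring_4_mouth below 0.006 m and angle between pin_b's own z axis and vertical below 0.2 rad and contact force between pin_b and ring_4 above 2 N and z of pin_b in the frame of ring_4_mouth above 0.04 m) or (horizontal distance between pin_c and ring_2_mouth below 0.004 m and angle between pin_c's own z axis and vertical below 0.2 rad and z of pin_c in the frame of ring_2_mouth below 0.002 m))), for 0.2 s.
At the end, for the whole second after the job is handed in: the pin from the yellow-ringed place stands upright and released in the smallest ring that takes it (second for a 20 mm shank, third for 17 mm), collar within 2 mm of the ring's face, axes within 4 mm, at rest; the other two pins are within 10 mm of where they stood (((horizontal distance between pin_a and ring_2_mouth below 0.004 m and angle between pin_a's own z axis and vertical below 0.2 rad and z of pin_a in the frame of ring_2_mouth below 0.002 m and linear speed of pin_a below 0.01 m/s and contact force between the fingers and pin_a below 0.1 N and distance of each of pin_b, pin_c from where it was at the start of the episode below 0.01 m and horizontal distance between each of pin_b, pin_c and waiting_place above 0.03 m) or (horizontal distance between pin_b and ring_3_mouth below 0.004 m and angle between pin_b's own z axis and vertical below 0.2 rad and z of pin_b in the frame of ring_3_mouth below 0.002 m and linear speed of pin_b below 0.01 m/s and contact force between the fingers and pin_b below 0.1 N and distance of each of pin_a, pin_c from where it was at the start of the episode below 0.01 m and horizontal distance between each of pin_a, pin_c and waiting_place above 0.03 m) or (horizontal distance between pin_c and ring_2_mouth below 0.004 m and angle between pin_c's own z axis and vertical below 0.2 rad and z of pin_c in the frame of ring_2_mouth below 0.002 m and linear speed of pin_c below 0.01 m/s and contact force between the fingers and pin_c below 0.1 N and distance of each of pin_a, pin_b from where it was at the start of the episode below 0.01 m and horizontal distance between each of pin_a, pin_b and waiting_place above 0.03 m))); the robot touches nothing.
It fails at once if a pin pressed on the ring gauges or their block with more than 30 N (contact force between any of pin_a, pin_b, pin_c and gauge_stand above 30 N).
It fails at once if a second pin taken out or shifted by more than 20 mm (distance of each of pin_a, pin_b from where it was at the start of the episode above 0.02 m or distance of each of pin_a, pin_c from where it was at the start of the episode above 0.02 m or distance of each of pin_b, pin_c from where it was at the start of the episode above 0.02 m).
It fails at once if the tape measure, nut or bolt shifted by more than 20 mm (distance of any of tape_measure, hex_nut, bolt_2 from where it was at the start of the episode above 0.02 m).
It also fails if it takes over 72 s, if anything falls off the work surface, if the arm or the gripper's body presses on something with over 40 N, if the wrist force passes 120 N, or if a joint passes its speed limit or range.

## Robot

A 6-joint arm with a two-finger parallel gripper is mounted at the origin on a cart in front of the work surface, level with it; the furniture and walls round the work are solid. World frame = base frame: x ahead of the robot, y to its left, z up, the work surface at z = 0. Lengths are in m, angles in rad, forces in N, time in s.
With the tool pointing down it reaches from about 0.25 to 0.775 m from the base axis. Payload 4 kg.
Tool frame: the origin (TCP) lies midway between the tips of the shut fingers; the grasp point (between the pads) lies grip_point_offset behind it (grip_point_offset is the distance from the TCP to the grasp point, in m); z points along the fingers, y is the line along which they close (so a half turn about z gives the same grasp; the last joint's range is limited). The gripper opens to 94 mm and grips with 3 to 60 N. Pads are 16 mm wide; open, the fingers measure 119 mm over their backs; the gripper's body (75 mm by 177 mm) begins 78 mm behind the grasp point.
Start: joints at [1.07, 0.087, 1.371, -0, 1.684, -0.103], TCP at [0.213, 0.507, 0.206] pointing down, gripper open.
Joint ranges: [-3.1, 3.1], [-0.76, 2.03], [0.27, 2.55], [-1.08, 4.22], [0.17, 2.65], [-2.57, 2.57]. Speed limits (rad/s): [2.79, 2.79, 3.14, 3.14, 3.14, 3.14].

## Interface

Orientations are given as [roll, pitch, yaw] about the fixed x, y, z axes, in that order (R = Rz(yaw) Ry(pitch) Rx(roll)).
In Python, from bench import * gives the robot as it stands. The module is installed in compiled form; this text tells all that it offers.
- The arm moves only by the tool apply_moves, never from a script. Its argument "commands" is a list of rows, each a list of 7 numbers: the turn, a rotation vector about the world's x, y, z in rad, then the shift along the world's x, y, z in m, then the opening in per cent of the stroke, from 0 (shut) to 100 (fully open). In form: [[ax, ay, az, x, y, z, jaw], ...]. A call has exactly 5 rows; each row is the pose to reach, as a shift and turn from the pose commanded when the call began; what a row does not reach only later rows make up. A row lasts 1/10 s, in which the tool goes at most 50 mm and 8.59 degrees, less where a joint would pass 70% of its speed; a pose out of reach is approached as far as the arm can. A call with a gripper value outside its range is refused whole. The fingers move at their own pace and stop on an object; the grip force is fixed at half the most. Time passes only in rows, so rows that repeat a pose let the fingers close, or fill a call up. It gives the time, the measured TCP pose, the force, the opening and the grip force at its end, in the units of the state.
- get_obs(): the state, without advancing time (a new reading comes with each control period).
- snapshot(name): name is "scene" or "top"; returns a dict with "pixels" (384x512x3 uint8, red, green, blue), "vertical_fov" (degrees; the focal length in pixels is half the picture's height over the tangent of half this angle, whatever the lens; pixels are square), "cx", "cy" (the principal point, pixels), "rvec" (rotation vector, rad) and "tvec" (3), from world to camera coordinates, as OpenCV has them. Camera axes: x right, y down, z forward; pixel columns grow to the right and rows downward; lengths in m; the calibration is good to about 2 mm. A picture is of the moment at which its call begins. There is no depth.
- close_job(): hands the job in; it is judged then, once.
Trained networks look in the newest picture that a camera, given by its name, has taken for a name from the list of things; names that differ only in an ending like _2 or _b are one class to them, and where a whole thing is asked for, a point or a joint stands for the part that bears it (a point fixed in the world has none). Each returns a list of dicts, best first, with "score" (0 to 1); they miss things now and then, are a little off and sometimes report something else, mostly with a low value. They report only what shows in the picture. A call takes as long as a camera call. They do not tell look-alikes from the thing itself.
- masks_of(camera, query): "mask" (384x512 bool, what is visible of it) and "extent" ([left, top, right, bottom] in pixels, round what is visible of it).
- place_of(camera, query): "pixel" ([column, row] in pixels: a listed point, or the origin of a listed thing).
The state is a dict: "time": time; "joint_positions": joint angles; "qvel": joint speeds; "joint_torque": joint torques, N m; "tool_pos": TCP position; "ee_rot": TCP orientation; "wrist_force": force on the tool from outside, world axes, zero at the start; "wrist_torque": the same for the moment, N m; "width": finger opening in m; "finger_force": force on a finger pad.
Only numpy, scipy, OpenCV 4.12 (cv2) and the standard library are available. Lean on these libraries where they do the work, as an engineer would, in place of code of your own. Each camera call takes 0.05 s, during which the arm holds its last target. There are 200 camera calls.

## Working session

There is one attempt and no reset: what is moved stays moved. The work goes in short steps, Python scripts to look and compute and a tool call to move; the robot and the scene stay as the last step left them, time stands still between calls to the robot, and variables do not carry over. Pictures are saved under pics/ and viewed, at most 10 in all, crops included, and the job is handed in when it is done.

Besides the shell and the picture viewer there is one more tool, called as name(argument=value, ...), one argument or row to a line, values as JSON. apply_moves: Moves the arm, as the interface text tells. Its arguments: {"type":"object","properties":{"commands":{"type":"array"}},"required":["commands"]}

```bash
mkdir -p pics; cat > h.py <<'E'
from bench import *
import numpy as np, cv2
def cam(s):
    f=s["pixels"].shape[0]/2/np.tan(np.radians(s["vertical_fov"])/2)
    K=np.array([[f,0,s["cx"]],[0,f,s["cy"]],[0,0,1]]); R=cv2.Rodrigues(np.array(s["rvec"],float))[0]
    return K,R,np.array(s["tvec"],float)
def ray(s,px,z):
    K,R,t=cam(s); d=R.T@np.linalg.inv(K)@np.array([px[0],px[1],1.]); c=-R.T@t
    return c+d*(z-c[2])/d[2]
def proj(s,p):
    K,R,t=cam(s); q=K@(R@np.array(p,float)+t); return q[:2]/q[2]
E
python3 - <<'E'
from h import *
np.set_printoptions(precision=4,suppress=True)
o=get_obs()
for k in o: print(k,o[k])
ims=[]
for c in("scene","top"):
    s=snapshot(c); ims.append(s["pixels"]); K,R,t=cam(s); print(c,K[0,0],-R.T@t,R[2])
    for q,z in [("ring_1_mouth",.064),("ring_2_mouth",.064),("ring_3_mouth",.064),("ring_4_mouth",.064),("waiting_place",.055),("pin_a",.055),("gauge_stand",0),("pin_rack",0),("tape_measure",0),("hex_nut",0),("bolt_2",0)]:
        for r in place_of(c,q)[:5]:
            print(c,q,round(r["score"],2),np.round(r["pixel"],1),ray(s,r["pixel"],z))
    cv2.imwrite(f"pics/{c}0.png",cv2.resize(s["pixels"][:,:,::-1],(768,576)))
E
```

```text
time 0.0
joint_positions [ 1.0699  0.0879  1.3722 -0.0001  1.6836 -0.1031]
qvel [ 0.0013 -0.0007  0.0004  0.0003  0.0006 -0.0025]
joint_torque [  0.001  -34.0187 -30.2431   0.0719   0.0328  -0.0002]
tool_pos [0.2128 0.5066 0.2043]
ee_rot [-3.1395 -0.0002  2.7438]
wrist_force [ 0.1601  0.7217 -0.2002]
wrist_torque [ 0.009  -0.0036 -0.02  ]
finger_force 0.0
width 0.09382665102499231
scene 383.58262751121015 [-0.2498 -0.6285  0.5524] [ 0.7459  0.4833 -0.4583]
scene ring_1_mouth 0.44 [251.2 211.8] [ 0.451  -0.1594  0.064 ]
scene ring_2_mouth 0.52 [236.5 203.6] [ 0.4647 -0.1034  0.064 ]
scene ring_3_mouth 0.47 [213.9 202.6] [ 0.4352 -0.0512  0.064 ]
scene ring_4_mouth 0.53 [201.9 196.4] [ 0.444  -0.0023  0.064 ]
scene waiting_place 0.97 [326.1 242.8] [ 0.4443 -0.3692  0.055 ]
scene pin_a 0.78 [351.2 223.9] [ 0.5547 -0.3867  0.055 ]
scene pin_a 0.67 [320.9 270.5] [ 0.3469 -0.4014  0.055 ]
scene pin_a 0.59 [326.3 240.6] [ 0.4527 -0.3659  0.055 ]
scene pin_a 0.59 [383.  260.3] [ 0.4529 -0.4965  0.055 ]
scene pin_a 0.55 [338.9 232.5] [ 0.5011 -0.3766  0.055 ]
scene gauge_stand 0.81 [224.3 224
[... 867 characters left out ...]
  0.055 ]
top pin_a 0.61 [347.6 206.5] [ 0.4544 -0.3648  0.055 ]
top pin_a 0.57 [355.2 241.6] [ 0.3581 -0.3826  0.055 ]
top pin_a 0.52 [351.3 192.5] [ 0.4936 -0.3762  0.055 ]
top pin_a 0.51 [390.6 207.4] [ 0.4521 -0.4829  0.055 ]
top gauge_stand 0.88 [243.7 207.2] [ 0.4578 -0.0732  0.    ]
top gauge_stand 0.64 [350.7 175. ] [ 0.5533 -0.3872  0.    ]
top gauge_stand 0.58 [254.7 208.3] [ 0.4546 -0.1053  0.    ]
top pin_rack 0.73 [344.4 195.6] [ 0.4922 -0.367   0.    ]
top tape_measure 0.62 [181.4 144.6] [0.6464 0.1161 0.    ]
top tape_measure 0.56 [230.7 207.8] [ 0.456  -0.0351  0.    ]
top hex_nut 0.5 [319.3 240.2] [ 0.3629 -0.2916  0.    ]
top bolt_2 0.59 [137.7 237.1] [0.3701 0.2347 0.    ]
```

View pics/top0.png

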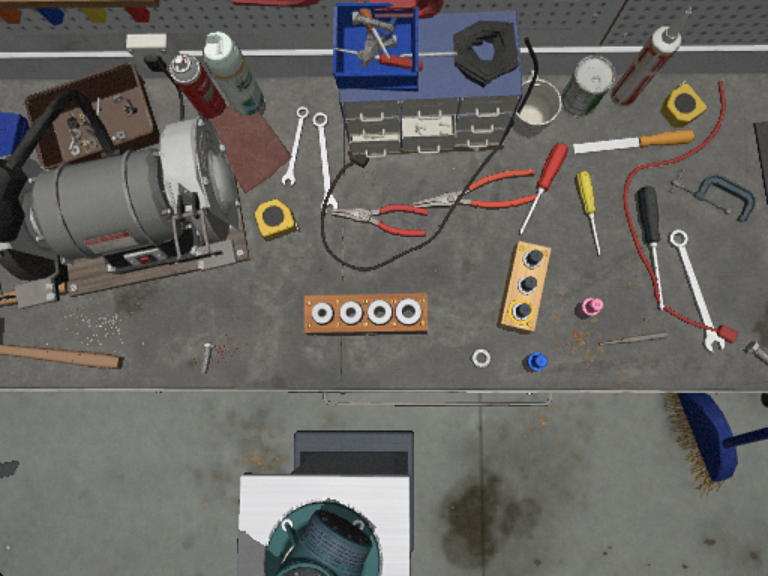

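View pics/scene0.png

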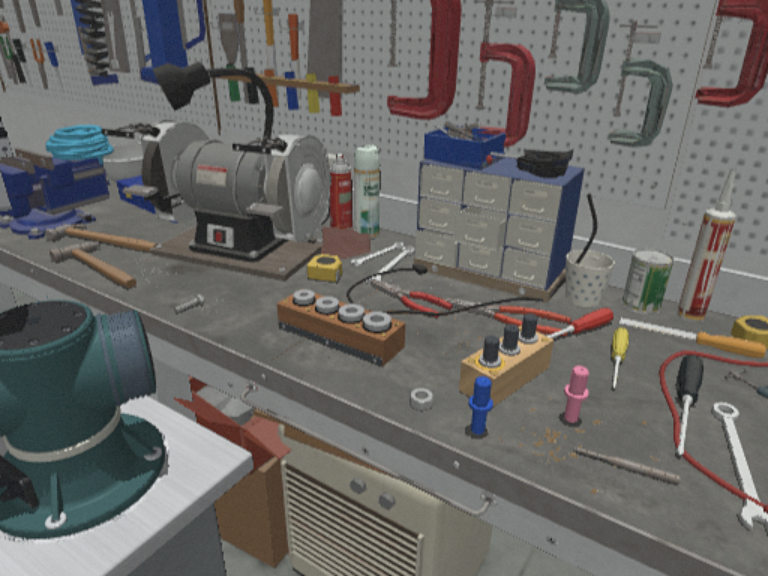

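The dark pins are at original top-view pixels (348,207), (351,193) and (354,174). The look-alikes are blue (355,242) and pink (391,207). The dark pin at (348,207) is the only one in the yellow ring, so it is the one to size. The largest ring is at the right end of the row (271,209).

Next I'll refine the positions by fitting a model in both views, and confirm with one crop.

```bash
cat > fit.py <<'E'
from h import *
from scipy.optimize import minimize
import bench
print([ (k,getattr(bench,k)) for k in dir(bench) if 'grip' in k.lower() or 'offset' in k.lower()])
np.set_printoptions(precision=4,suppress=True)
S={c:snapshot(c) for c in("top","scene")}
U=8; th=np.linspace(0,2*np.pi,60); C=np.c_[np.cos(th),np.sin(th)]
def circ(s,x,y,z,r): return np.array([proj(s,(x+r*c[0],y+r*c[1],z)) for c in C])
def crop(s,px,h):
    x0,y0=int(px[0]-h),int(px[1]-h); return x0,y0,s["pixels"][y0:y0+2*h,x0:x0+2*h].astype(float)
def tofill(P,x0,y0): return np.round(((P-[x0,y0]+.5)*U-.5)).astype(np.int32)
def ncc(a,b): a=a-a.mean();b=b-b.mean(); return (a*b).sum()/np.sqrt((a*a).sum()*(b*b).sum()+1e-9)
def score(s,cr,polys):
    x0,y0,im=cr; m=np.zeros((im.shape[0]*U,)*2,np.uint8)
    for P,v in polys: cv2.fillConvexPoly(m,cv2.convexHull(tofill(P,x0,y0)),v)
    return ncc(cv2.GaussianBlur(cv2.resize(m,None,fx=1/U,fy=1/U,interpolation=cv2.INTER_AREA).astype(float),(0,0),.6),im)
def ringp(s,x,y,D,d): return [(np.r_[circ(s,x,y,.064,D/2),circ(s,x,y,.05,D/2)],200),(circ(s,x,y,.064,d/2),0)]
g=[(.048,.024),(.045,.021),(.042,.018),(.039,.015)]
for c in("top","scene"):
  s=S[c]; out=[]
  for i,(D,d) in enumerate(g):
    p0=np.array([.450,-.153+.053*i]); cr=list(crop(s,proj(s,(*p0,.06)),16 if c=="top" else 20))
    im=cr[2]; cr[2]=np.min(im,axis=2)   # wood is dark in blue, steel bright
    r=minimize(lambda p:-score(s,cr,ringp(s,*p,D,d)),p0,method="Nelder-Mead",options=dict(initial_simplex=p0+np.array([[0,0],[.008,0],[0,.008]]),xatol=1e-4))
    out.append(r.x); print(c,i+1,r.x,-r.fun)
  out=np.array(out); k=np.arange(4)-1.5; sl=np.polyfit(k,out,1); print("centre",sl[1],"step",sl[0],np.hypot(*sl[0]),"yaw",np.arctan2(-sl[0][0],sl[0][1]))
  for p0 in [(.450,-.365),(.495,-.375),(.545,-.384)]:   # pin grips, dark
    p0=np.array(p0); cr=list(crop(s,proj(s,(*p0,.08)),10 if c=="top" else 16)); cr[2]=255-np.max(cr[2],axis=2)
    f=lambda p:-score(s,cr,[(np.r_[circ(s,*p,.097,.011),circ(s,*p,.061,.011)],200)])
    r=minimize(f,p0,method="Nelder-Mead",options=dict(initial_simplex=p0+np.array([[0,0],[.008,0],[0,.008]]),xatol=1e-4)); print(c,"pin",r.x,-r.fun)
a=S["top"]["pixels"][165:225,320:380]; b=S["scene"]["pixels"][205:265,300:360]
cv2.imwrite("pics/crop1.png",cv2.resize(np.hstack([a,b])[:,:,::-1],(800,400),interpolation=cv2.INTER_CUBIC))
E
python3 fit.py
```

```text
[('grip_point_offset', 0.0188)]
top 1 [ 0.4522 -0.1548] 0.7362268837483762
top 2 [ 0.4512 -0.1014] 0.660652417391022
top 3 [ 0.4503 -0.0479] 0.6809361353551664
top 4 [0.4492 0.0054] 0.8015760911164894
centre [ 0.4507 -0.0747] step [-0.001   0.0534] 0.053419745764313194 yaw 0.018742296277702273
top pin [ 0.4512 -0.3614] 0.8449568257128546
top pin [ 0.4998 -0.3732] 0.901256984721755
top pin [ 0.5483 -0.3845] 0.8409225674975086
scene 1 [ 0.4561 -0.1551] 0.42051671833870474
scene 2 [ 0.4555 -0.1036] 0.3532640832870833
scene 3 [ 0.4677 -0.0388] 0.394192212360213
scene 4 [0.4643 0.0144] 0.4668152007556025
centre [ 0.4609 -0.0708] step [0.0037 0.0573] 0.05746473379757237 yaw -0.06391499977877467
scene pin [ 0.4525 -0.3651] 0.4806349242551177
scene pin [ 0.4998 -0.377 ] 0.3581756154692014
scene pin [ 0.549  -0.3886] 0.4213987214894118
```

View pics/crop1.png

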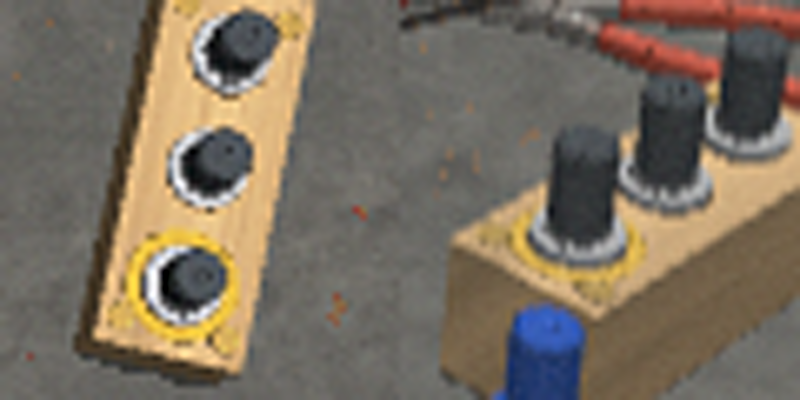

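The crop shows the yellow ring around the nearest dark pin: (185,275) on the left and (585,190) on the right. The blue pin stands apart from the rack. The fit gives the target pin at about (0.451, -0.362) and the rack yaw at -0.23. The rings start at (0.452, -0.154) with a row yaw of 0.019. The top-view fit is the better one and gives a step of 53.4 mm against the stated 53 mm. Moving now.

apply_moves(
  commands=[
    [0, 0, 0.03, 0.013, -0.048, 0, 100],
    [0, 0, 0.06, 0.026, -0.096, 0, 100],
    [0, 0, 0.09, 0.04, -0.144, 0, 100],
    [0, 0, 0.13, 0.053, -0.192, 0, 100],
    [0, 0, 0.164, 0.066, -0.241, 0, 100],
  ],
)

```text
time: 1.8
tool_pos: [0.279, 0.265, 0.2056]
ee_rot: [3.141, 0.001, 2.91]
wrist_force: [1.0, -0.1, -0.7]
width: 0.0939
finger_force: 0.0
```

apply_moves(
  commands=[
    [0, 0, 0, 0.013, -0.048, 0, 100],
    [0, 0, 0, 0.026, -0.096, 0, 100],
    [0, 0, 0, 0.04, -0.144, 0, 100],
    [0, 0, 0, 0.053, -0.192, 0, 100],
    [0, 0, 0, 0.066, -0.241, 0, 100],
  ],
)

```text
time: 2.3
tool_pos: [0.3448, 0.0245, 0.206]
ee_rot: [3.141, 0.002, 2.908]
wrist_force: [1.8, 0.1, 0.3]
width: 0.0942
finger_force: 0.0
```

apply_moves(
  commands=[
    [0, 0, 0, 0.013, -0.048, 0, 100],
    [0, 0, 0, 0.026, -0.096, 0, 100],
    [0, 0, 0, 0.04, -0.144, 0, 100],
    [0, 0, 0, 0.053, -0.192, 0, 100],
    [0, 0, 0, 0.066, -0.241, 0, 100],
  ],
)

```text
time: 2.8
tool_pos: [0.4107, -0.2162, 0.2058]
ee_rot: [3.142, 0.001, 2.907]
wrist_force: [1.7, 0.2, 0.7]
width: 0.0939
finger_force: 0.0
```

apply_moves(
  commands=[
    [0, 0, 0, 0.013, -0.048, 0, 100],
    [0, 0, 0, 0.026, -0.096, 0, 100],
    [0, 0, 0, 0.04, -0.146, 0, 100],
    [0, 0, 0, 0.04, -0.146, -0.03, 100],
    [0, 0, 0, 0.04, -0.146, -0.06, 100],
  ],
)

```text
time: 3.3
tool_pos: [0.4511, -0.3624, 0.145]
ee_rot: [-3.141, 0.002, 2.905]
wrist_force: [0.2, 0.4, -0.2]
width: 0.0943
finger_force: 0.0
```

```bash
python3 - <<'E'
from h import *
s=snapshot("top"); t=get_obs()["tool_pos"]; print(t,proj(s,t),proj(s,(.4512,-.362,.097)))
b=snapshot("scene"); print(proj(b,t),proj(b,(.4512,-.362,.097)))
cv2.imwrite("pics/g1.png",cv2.resize(np.hstack([s["pixels"][150:250,290:390],b["pixels"][150:290,270:410][::1]] if 0 else [s["pixels"][150:270,290:410],b["pixels"][160:280,270:390]])[:,:,::-1],(800,400),interpolation=cv2.INTER_CUBIC))
E
```

```text
[ 0.44830758 -0.35889614  0.13798026] [351.53440221 205.47576047] [349.59573367 206.04885135]
[326.16255879 209.02463172] [326.21105546 224.7786064 ]
```

View pics/g1.png

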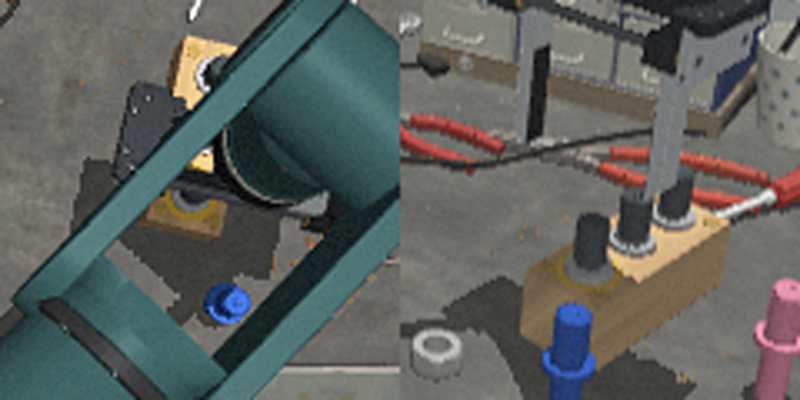

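The fingers straddle the pin: finger tips at (535,140) and (660,195) in the crop, pin top at (592,215). The two pose readings disagree by a few mm, so I'll re-read before going down.

```bash
python3 - <<'E'
from h import *
for _ in range(3):
    snapshot("top"); o=get_obs(); print(o["time"],np.round(o["tool_pos"],4),np.round(o["ee_rot"],3),np.round(o["qvel"],3),np.round(o["joint_positions"],4))
E
```

```text
3.45 [ 0.4493 -0.3589  0.1429] [ 3.138 -0.005  2.907] [ 0.009 -0.045 -0.065  0.     0.006 -0.   ] [-7.7270e-01  1.6730e-01  1.4056e+00  1.0000e-04  1.5747e+00 -2.1093e+00]
3.5 [ 0.4504 -0.3597  0.1454] [ 3.141e+00 -1.000e-03  2.908e+00] [ 0.005 -0.032 -0.044 -0.001 -0.002 -0.   ] [-7.7230e-01  1.6540e-01  1.4028e+00  1.0000e-04  1.5746e+00 -2.1094e+00]
3.55 [ 0.451  -0.3602  0.147 ] [-3.141e+00  2.000e-03  2.908e+00] [ 0.004 -0.021 -0.024 -0.001 -0.004  0.001] [-0.7721  0.1641  1.4011  0.      1.5744 -2.1094]
```

apply_moves(
  commands=[
    [0, 0, 0, 0, 0, -0.03, 100],
    [0, 0, 0, 0, 0, -0.055, 100],
    [0, 0, 0, 0, 0, -0.07, 100],
    [0, 0, 0, 0, 0, -0.077, 100],
    [0, 0, 0, 0, 0, -0.079, 100],
  ],
)

```text
time: 4.05
tool_pos: [0.4509, -0.36, 0.0671]
ee_rot: [-3.141, 0.001, 2.908]
wrist_force: [-0.3, 0.9, 0.3]
width: 0.094
finger_force: 0.0
```

apply_moves(
  commands=[
    [0, 0, 0, 0, 0, 0, 100],
    [0, 0, 0, 0, 0, 0, 40],
    [0, 0, 0, 0, 0, 0, 10],
    [0, 0, 0, 0, 0, 0, 5],
    [0, 0, 0, 0, 0, 0, 5],
  ],
)

```text
time: 4.55
tool_pos: [0.4507, -0.3601, 0.0669]
ee_rot: [-3.141, 0.001, 2.908]
wrist_force: [-0.2, 0.0, -0.0]
width: 0.0657
finger_force: 0.0
```

apply_moves(
  commands=[
    [0, 0, 0, 0, 0, 0, 5],
    [0, 0, 0, 0, 0, 0, 5],
    [0, 0, 0, 0, 0, 0, 5],
    [0, 0, 0, 0, 0, 0, 5],
    [0, 0, 0, 0, 0, 0, 5],
  ],
)

```text
time: 5.05
tool_pos: [0.4505, -0.3602, 0.0665]
ee_rot: [-3.141, 0.0, 2.908]
wrist_force: [-0.5, -0.4, -0.0]
width: 0.0255
finger_force: 0.3
```

apply_moves(
  commands=[
    [0, 0, 0, 0, 0, 0, 2],
    [0, 0, 0, 0, 0, 0, 2],
    [0, 0, 0, 0, 0, 0, 2],
    [0, 0, 0, 0, 0, 0, 2],
    [0, 0, 0, 0, 0, 0, 2],
  ],
)

```text
time: 5.55
tool_pos: [0.4505, -0.3605, 0.0666]
ee_rot: [-3.141, 0.0, 2.908]
wrist_force: [-0.6, -2.5, -1.0]
width: 0.0215
finger_force: 30.0
```

apply_moves(
  commands=[
    [0, 0, 0, 0, 0, 0.003, 2],
    [0, 0, 0, 0, 0, 0.01, 2],
    [0, 0, 0, 0, 0, 0.03, 2],
    [0, 0, 0, 0, 0, 0.055, 2],
    [0, 0, 0, 0, 0, 0.08, 2],
  ],
)

```text
time: 6.05
tool_pos: [0.4505, -0.3583, 0.1472]
ee_rot: [3.138, -0.001, 2.908]
wrist_force: [-0.1, 0.8, 0.0]
width: 0.0212
finger_force: 30.0
```

apply_moves(
  commands=[
    [0, 0, 0, 0, 0.045, 0, 2],
    [0, 0, 0, 0, 0.095, 0, 2],
    [0, 0, 0, 0.001, 0.145, 0, 2],
    [0, 0, 0, 0.001, 0.185, 0, 2],
    [0, 0, 0, 0.001, 0.205, 0, 2],
  ],
)

```text
time: 6.55
tool_pos: [0.451, -0.1502, 0.1471]
ee_rot: [3.137, -0.001, 2.911]
wrist_force: [-0.2, -0.5, -0.6]
width: 0.0214
finger_force: 30.0
```

apply_moves(
  commands=[
    [0, 0, 0, 0, 0, 0, 2],
    [0, 0, 0, 0, 0, 0, 2],
    [0, 0, 0, 0, 0, -0.005, 2],
    [0, 0, 0, 0, 0, -0.01, 2],
    [0, 0, 0, 0, 0, -0.012, 2],
  ],
)

```text
time: 7.05
tool_pos: [0.451, -0.1555, 0.1333]
ee_rot: [3.141, -0.002, 2.906]
wrist_force: [-0.4, 0.1, -0.4]
width: 0.0216
finger_force: 30.0
```

```bash
python3 - <<'E'
from h import *
b=snapshot("scene"); o=get_obs(); t=np.array(o["tool_pos"]); print(np.round(t,4),np.round(o["ee_rot"],3),np.round(o["wrist_force"],2))
im=b["pixels"]
print(place_of("scene","pin_a")[:3],proj(b,t-[0,0,.0115]),proj(b,t-[0,0,.0565]),proj(b,(.4522,-.1542,.064)))
x,y=proj(b,(.4522,-.1542,.064)).astype(int)
cv2.imwrite("pics/r1.png",cv2.resize(im[y-50:y+40,x-60:x+60][:,:,::-1],(800,600),interpolation=cv2.INTER_CUBIC)); print(x-60,y-50)
E
```

```text
[ 0.4509 -0.1553  0.1331] [ 3.141e+00 -2.000e-03  2.906e+00] [ 1.05 -0.54 -1.25]
[{'pixel': [383.4, 262.6], 'score': 0.95}, {'pixel': [317.3, 268.9], 'score': 0.64}, {'pixel': [337.9, 235.5], 'score': 0.55}] [249.95772381 191.17475144] [249.86102438 207.04130099] [249.76675677 211.02580912]
189 161
```

View pics/r1.png

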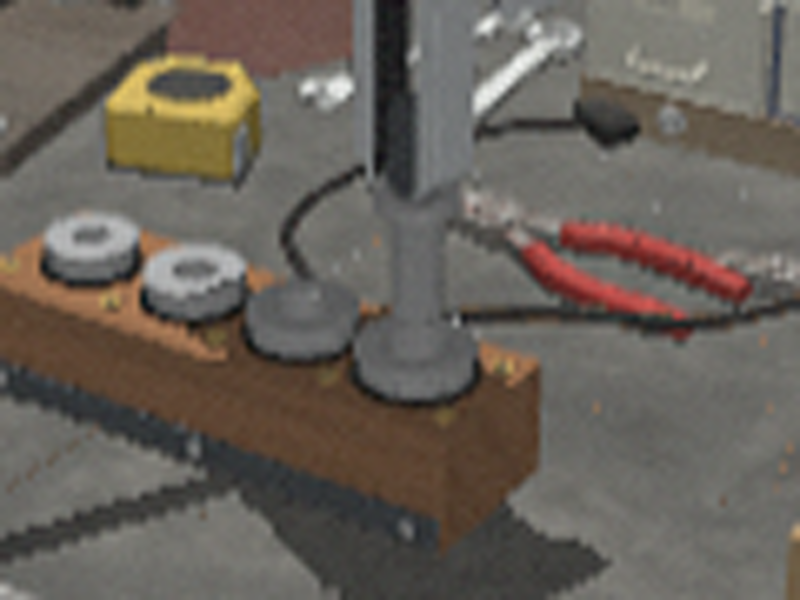

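The pin hangs upright over ring 1, centred left to right (shank at about x=416, ring centre at about x=415). Lowering gently.

apply_moves(
  commands=[
    [0, 0, 0, 0.001, 0.001, -0.005, 2],
    [0, 0, 0, 0.001, 0.001, -0.009, 2],
    [0, 0, 0, 0.001, 0.001, -0.012, 2],
    [0, 0, 0, 0.001, 0.001, -0.014, 2],
    [0, 0, 0, 0.001, 0.001, -0.015, 2],
  ],
)

```text
time: 7.65
tool_pos: [0.4525, -0.1539, 0.1197]
ee_rot: [3.141, 0.0, 2.908]
wrist_force: [-0.1, 1.2, 3.0]
width: 0.0212
finger_force: 30.0
```

apply_moves(
  commands=[
    [0, 0, 0, 0, 0, -0.001, 2],
    [0, 0, 0, 0, 0, -0.001, 2],
    [0, 0, 0, 0, 0, -0.001, 2],
    [0, 0, 0, 0, 0, -0.001, 2],
    [0, 0, 0, 0, 0, -0.001, 2],
  ],
)

```text
time: 8.15
tool_pos: [0.4528, -0.154, 0.1191]
ee_rot: [-3.142, 0.001, 2.908]
wrist_force: [-2.2, 1.2, 5.0]
width: 0.0215
finger_force: 30.0
```

apply_moves(
  commands=[
    [0, 0, 0, -0.001, 0.0005, 0, 2],
    [0, 0, 0, -0.002, 0.001, 0, 2],
    [0, 0, 0, -0.002, 0.001, 0, 2],
    [0, 0, 0, -0.002, 0.001, 0, 2],
    [0, 0, 0, -0.002, 0.001, 0, 2],
  ],
)

```text
time: 8.65
tool_pos: [0.4503, -0.1535, 0.1179]
ee_rot: [-3.14, -0.001, 2.907]
wrist_force: [-1.2, -3.5, -1.1]
width: 0.0214
finger_force: 30.0
```

apply_moves(
  commands=[
    [0, 0, 0, 0, -0.0005, -0.001, 2],
    [0, 0, 0, 0, -0.0005, -0.002, 2],
    [0, 0, 0, 0, -0.0005, -0.003, 2],
    [0, 0, 0, 0, -0.0005, -0.004, 2],
    [0, 0, 0, 0, -0.0005, -0.004, 2],
  ],
)

```text
time: 9.15
tool_pos: [0.4503, -0.1537, 0.1144]
ee_rot: [-3.141, -0.0, 2.908]
wrist_force: [-0.7, -3.0, 0.6]
width: 0.0217
finger_force: 30.0
```

apply_moves(
  commands=[
    [0, 0, 0, 0, -0.001, -0.003, 2],
    [0, 0, 0, 0, -0.0015, -0.006, 2],
    [0, 0, 0, 0, -0.0015, -0.009, 2],
    [0, 0, 0, 0, -0.0015, -0.012, 2],
    [0, 0, 0, 0, -0.0015, -0.014, 2],
  ],
)

```text
time: 9.65
tool_pos: [0.4504, -0.1543, 0.0998]
ee_rot: [3.14, -0.001, 2.908]
wrist_force: [-1.0, -1.2, -0.2]
width: 0.0212
finger_force: 30.0
```

apply_moves(
  commands=[
    [0, 0, 0, 0, 0, 0, 2],
    [0, 0, 0, 0, 0, 0, 2],
    [0, 0, 0, 0, 0, 0, 2],
    [0, 0, 0, 0, 0, 0, 2],
    [0, 0, 0, 0, 0, 0, 2],
  ],
)

```text
time: 10.15
tool_pos: [0.4507, -0.1548, 0.1006]
ee_rot: [3.141, 0.0, 2.908]
wrist_force: [0.3, -1.5, -1.6]
width: 0.0214
finger_force: 30.0
```

apply_moves(
  commands=[
    [0, 0, 0, 0.001, 0, 0, 2],
    [0, 0, 0, 0.0015, 0, 0, 2],
    [0, 0, 0, 0.002, 0, 0, 2],
    [0, 0, 0, 0.0025, 0, 0, 2],
    [0, 0, 0, 0.0025, 0, 0, 2],
  ],
)

```text
time: 10.65
tool_pos: [0.452, -0.155, 0.1003]
ee_rot: [-3.141, -0.002, 2.908]
wrist_force: [-4.0, -0.9, 0.4]
width: 0.0214
finger_force: 30.0
```

apply_moves(
  commands=[
    [0, 0, 0, -0.0015, 0, 0, 2],
    [0, 0, 0, -0.003, 0, 0, 2],
    [0, 0, 0, -0.004, 0, 0, 2],
    [0, 0, 0, -0.0045, 0, 0, 2],
    [0, 0, 0, -0.0045, 0, 0, 2],
  ],
)

```text
time: 11.15
tool_pos: [0.449, -0.1548, 0.1007]
ee_rot: [3.141, 0.001, 2.908]
wrist_force: [-0.4, 0.7, -1.0]
width: 0.0213
finger_force: 30.0
```

apply_moves(
  commands=[
    [0, 0, 0, -0.0005, 0, 0, 2],
    [0, 0, 0, -0.001, 0, 0, 2],
    [0, 0, 0, -0.0015, 0, 0, 2],
    [0, 0, 0, -0.002, 0, 0, 2],
    [0, 0, 0, -0.002, 0, 0, 2],
  ],
)

```text
time: 11.65
tool_pos: [0.4472, -0.155, 0.1007]
ee_rot: [3.141, 0.002, 2.908]
wrist_force: [2.4, 0.3, -1.7]
width: 0.0213
finger_force: 30.0
```

apply_moves(
  commands=[
    [0, 0, 0, 0.0015, 0, 0, 2],
    [0, 0, 0, 0.0022, 0.0007, 0, 2],
    [0, 0, 0, 0.0022, 0.0015, 0, 2],
    [0, 0, 0, 0.0022, 0.002, 0, 2],
    [0, 0, 0, 0.0022, 0.002, 0, 2],
  ],
)

```text
time: 12.15
tool_pos: [0.4485, -0.1539, 0.1005]
ee_rot: [-3.139, 0.0, 2.908]
wrist_force: [-0.6, -4.5, -1.5]
width: 0.0217
finger_force: 30.0
```

apply_moves(
  commands=[
    [0, 0, 0, 0, -0.0015, 0, 2],
    [0, 0, 0, 0, -0.003, 0, 2],
    [0, 0, 0, 0, -0.004, 0, 2],
    [0, 0, 0, 0, -0.0045, 0, 2],
    [0, 0, 0, 0, -0.0045, 0, 2],
  ],
)

```text
time: 12.65
tool_pos: [0.4487, -0.1571, 0.1004]
ee_rot: [3.141, -0.0, 2.908]
wrist_force: [0.1, 0.3, -0.9]
width: 0.0214
finger_force: 30.0
```

apply_moves(
  commands=[
    [0, 0, 0, 0, -0.0005, 0, 2],
    [0, 0, 0, 0, -0.001, 0, 2],
    [0, 0, 0, 0, -0.0015, 0, 2],
    [0, 0, 0, 0, -0.0015, 0, 2],
    [0, 0, 0, 0, -0.0015, 0, 2],
  ],
)

```text
time: 13.15
tool_pos: [0.4487, -0.1583, 0.1005]
ee_rot: [3.14, -0.0, 2.908]
wrist_force: [1.0, 2.3, -0.7]
width: 0.0213
finger_force: 30.0
```

apply_moves(
  commands=[
    [0, 0, 0, 0.0008, 0.002, 0, 2],
    [0, 0, 0, 0.0008, 0.002, 0.006, 2],
    [0, 0, 0, 0.0008, 0.002, 0.015, 2],
    [0, 0, 0, 0.0008, 0.002, 0.023, 2],
    [0, 0, 0, 0.0008, 0.002, 0.027, 2],
  ],
)

```text
time: 13.65
tool_pos: [0.4503, -0.1575, 0.1293]
ee_rot: [-3.141, 0.003, 2.908]
wrist_force: [0.1, -1.3, -0.7]
width: 0.0216
finger_force: 30.0
```

apply_moves(
  commands=[
    [0, 0, 0, 0, 0.01, 0, 2],
    [0, 0, 0, -0.001, 0.025, 0, 2],
    [0, 0, 0, -0.001, 0.04, 0, 2],
    [0, 0, 0, -0.001, 0.05, 0, 2],
    [0, 0, 0, -0.001, 0.053, 0, 2],
  ],
)

```text
time: 14.15
tool_pos: [0.4483, -0.1022, 0.1273]
ee_rot: [3.141, -0.0, 2.91]
wrist_force: [0.1, 0.5, -1.0]
width: 0.0214
finger_force: 30.0
```

apply_moves(
  commands=[
    [0, 0, 0, 0, 0, 0, 2],
    [0, 0, 0, 0, 0, 0, 2],
    [0, 0, 0, 0, 0, -0.002, 2],
    [0, 0, 0, 0, 0, -0.004, 2],
    [0, 0, 0, 0, 0, -0.004, 2],
  ],
)

```text
time: 14.65
tool_pos: [0.4482, -0.1042, 0.1229]
ee_rot: [3.141, -0.001, 2.907]
wrist_force: [-0.0, -0.6, -0.6]
width: 0.0216
finger_force: 30.0
```

apply_moves(
  commands=[
    [0, 0, 0, 0.0002, 0.0008, 0, 2],
    [0, 0, 0, 0.0002, 0.0008, -0.0015, 2],
    [0, 0, 0, 0.0002, 0.0008, -0.003, 2],
    [0, 0, 0, 0.0002, 0.0008, -0.004, 2],
    [0, 0, 0, 0.0002, 0.0008, -0.004, 2],
  ],
)

```text
time: 15.15
tool_pos: [0.4486, -0.103, 0.1192]
ee_rot: [3.141, -0.0, 2.908]
wrist_force: [0.1, 0.7, -1.7]
width: 0.0215
finger_force: 30.0
```

apply_moves(
  commands=[
    [0, 0, 0, 0, 0, -0.0005, 2],
    [0, 0, 0, 0, 0, -0.001, 2],
    [0, 0, 0, 0, 0, -0.001, 2],
    [0, 0, 0, 0, 0, -0.001, 2],
    [0, 0, 0, 0, 0, -0.001, 2],
  ],
)

```text
time: 15.65
tool_pos: [0.4488, -0.1031, 0.1186]
ee_rot: [3.142, 0.0, 2.908]
wrist_force: [-0.2, -0.1, -1.0]
width: 0.0213
finger_force: 30.0
```

apply_moves(
  commands=[
    [0, 0, 0, 0, 0, -0.001, 2],
    [0, 0, 0, 0, 0, -0.002, 2],
    [0, 0, 0, 0, 0, -0.003, 2],
    [0, 0, 0, 0, 0, -0.004, 2],
    [0, 0, 0, 0, 0, -0.004, 2],
  ],
)

```text
time: 16.15
tool_pos: [0.4486, -0.1031, 0.1143]
ee_rot: [3.141, -0.0, 2.908]
wrist_force: [-0.1, -0.4, -1.1]
width: 0.0214
finger_force: 30.0
```

Ring 2 accepts it with almost no force. Going to 20 mm.

apply_moves(
  commands=[
    [0, 0, 0, 0, 0, -0.003, 2],
    [0, 0, 0, 0, 0, -0.006, 2],
    [0, 0, 0, 0, 0, -0.009, 2],
    [0, 0, 0, 0, 0, -0.012, 2],
    [0, 0, 0, 0, 0, -0.014, 2],
  ],
)

```text
time: 16.65
tool_pos: [0.4486, -0.103, 0.1]
ee_rot: [3.141, -0.001, 2.908]
wrist_force: [0.2, 0.3, -1.0]
width: 0.0215
finger_force: 30.0
```

apply_moves(
  commands=[
    [0, 0, 0, 0, 0, 0, 2],
    [0, 0, 0, 0, 0, 0, 2],
    [0, 0, 0, 0, 0, 0, 2],
    [0, 0, 0, 0, 0, 0, 2],
    [0, 0, 0, 0, 0, 0, 2],
  ],
)

```text
time: 17.15
tool_pos: [0.4488, -0.1031, 0.1007]
ee_rot: [3.142, 0.0, 2.908]
wrist_force: [-0.2, 0.3, -1.4]
width: 0.0218
finger_force: 30.0
```

apply_moves(
  commands=[
    [0, 0, 0, 0, 0, 0.003, 2],
    [0, 0, 0, 0, 0, 0.01, 2],
    [0, 0, 0, 0, 0, 0.018, 2],
    [0, 0, 0, 0, 0, 0.024, 2],
    [0, 0, 0, 0, 0, 0.027, 2],
  ],
)

```text
time: 17.65
tool_pos: [0.4494, -0.1034, 0.1289]
ee_rot: [-3.141, 0.002, 2.908]
wrist_force: [-0.8, 0.5, -1.2]
width: 0.0213
finger_force: 30.0
```

apply_moves(
  commands=[
    [0, 0, 0, 0, 0.01, 0, 2],
    [0, 0, 0, -0.001, 0.025, 0, 2],
    [0, 0, 0, -0.001, 0.04, 0, 2],
    [0, 0, 0, -0.001, 0.05, 0, 2],
    [0, 0, 0, -0.001, 0.053, 0, 2],
  ],
)

```text
time: 18.15
tool_pos: [0.4475, -0.0489, 0.1273]
ee_rot: [3.141, -0.001, 2.909]
wrist_force: [-0.2, -0.6, -2.1]
width: 0.0213
finger_force: 30.0
```

apply_moves(
  commands=[
    [0, 0, 0, 0, 0, 0, 2],
    [0, 0, 0, 0, 0, 0, 2],
    [0, 0, 0, 0, 0, -0.002, 2],
    [0, 0, 0, 0, 0, -0.004, 2],
    [0, 0, 0, 0, 0, -0.004, 2],
  ],
)

```text
time: 18.65
tool_pos: [0.4474, -0.0504, 0.123]
ee_rot: [3.142, -0.001, 2.907]
wrist_force: [-0.3, -0.8, -1.0]
width: 0.0214
finger_force: 30.0
```

apply_moves(
  commands=[
    [0, 0, 0, 0.0005, 0.0003, 0, 2],
    [0, 0, 0, 0.0005, 0.0003, -0.001, 2],
    [0, 0, 0, 0.0005, 0.0003, -0.002, 2],
    [0, 0, 0, 0.0005, 0.0003, -0.003, 2],
    [0, 0, 0, 0.0005, 0.0003, -0.003, 2],
  ],
)

```text
time: 19.15
tool_pos: [0.4482, -0.0498, 0.1204]
ee_rot: [3.141, 0.0, 2.908]
wrist_force: [0.4, 0.2, -1.3]
width: 0.0215
finger_force: 30.0
```

apply_moves(
  commands=[
    [0, 0, 0, 0, 0, -0.0005, 2],
    [0, 0, 0, 0, 0, -0.001, 2],
    [0, 0, 0, 0, 0, -0.001, 2],
    [0, 0, 0, 0, 0, -0.001, 2],
    [0, 0, 0, 0, 0, -0.001, 2],
  ],
)

```text
time: 19.65
tool_pos: [0.4484, -0.0499, 0.1199]
ee_rot: [3.142, 0.001, 2.908]
wrist_force: [-0.0, -0.2, 2.8]
width: 0.0213
finger_force: 30.0
```

apply_moves(
  commands=[
    [0, 0, 0, 0, 0, -0.0006, 2],
    [0, 0, 0, 0, 0, -0.0006, 2],
    [0, 0, 0, 0, 0, -0.0006, 2],
    [0, 0, 0, 0, 0, -0.0006, 2],
    [0, 0, 0, 0, 0, -0.0006, 2],
  ],
)

```text
time: 20.15
tool_pos: [0.4485, -0.0499, 0.1194]
ee_rot: [3.142, 0.001, 2.908]
wrist_force: [-1.3, 0.5, 5.3]
width: 0.0215
finger_force: 30.0
```

apply_moves(
  commands=[
    [0, 0, 0, 0, 0, 0, 2],
    [0, 0, 0, 0, 0, 0, 2],
    [0, 0, 0, 0, 0, 0, 2],
    [0, 0, 0, 0, 0, 0, 2],
    [0, 0, 0, 0, 0, 0, 2],
  ],
)

```text
time: 20.65
tool_pos: [0.4485, -0.0499, 0.1194]
ee_rot: [3.141, 0.001, 2.908]
wrist_force: [-1.3, 0.7, 5.0]
width: 0.0215
finger_force: 30.0
```

Ring 3 refuses it at about 6 N. The free play in ring 1 was about 4 mm both ways, which also points to a 20 mm shank. Back to ring 2.

apply_moves(
  commands=[
    [0, 0, 0, 0, 0, 0.003, 2],
    [0, 0, 0, 0, 0, 0.006, 2],
    [0, 0, 0, 0, 0, 0.008, 2],
    [0, 0, 0, 0, -0.01, 0.009, 2],
    [0, 0, 0, 0, -0.025, 0.009, 2],
  ],
)

```text
time: 21.15
tool_pos: [0.4482, -0.0751, 0.1278]
ee_rot: [-3.142, -0.0, 2.909]
wrist_force: [-0.0, 0.4, -1.6]
width: 0.0216
finger_force: 30.0
```

apply_moves(
  commands=[
    [0, 0, 0, 0, -0.014, 0, 2],
    [0, 0, 0, 0.0005, -0.023, 0, 2],
    [0, 0, 0, 0.0005, -0.027, 0, 2],
    [0, 0, 0, 0.0005, -0.028, 0, 2],
    [0, 0, 0, 0.0005, -0.028, 0, 2],
  ],
)

```text
time: 21.65
tool_pos: [0.4487, -0.1028, 0.1278]
ee_rot: [3.141, -0.0, 2.908]
wrist_force: [-0.5, 0.6, -1.0]
width: 0.0213
finger_force: 30.0
```

apply_moves(
  commands=[
    [0, 0, 0, 0, 0, 0, 2],
    [0, 0, 0, 0, 0, -0.002, 2],
    [0, 0, 0, 0, 0, -0.004, 2],
    [0, 0, 0, 0, 0, -0.005, 2],
    [0, 0, 0, 0, 0, -0.005, 2],
  ],
)

```text
time: 22.15
tool_pos: [0.4486, -0.1026, 0.1226]
ee_rot: [3.141, -0.001, 2.908]
wrist_force: [-0.6, 1.3, -1.9]
width: 0.0212
finger_force: 30.0
```

apply_moves(
  commands=[
    [0, 0, 0, 0.0001, -0.0004, -0.001, 2],
    [0, 0, 0, 0.0001, -0.0004, -0.0025, 2],
    [0, 0, 0, 0.0001, -0.0004, -0.004, 2],
    [0, 0, 0, 0.0001, -0.0004, -0.0045, 2],
    [0, 0, 0, 0.0001, -0.0004, -0.005, 2],
  ],
)

```text
time: 22.65
tool_pos: [0.4488, -0.1032, 0.1178]
ee_rot: [3.142, -0.0, 2.908]
wrist_force: [0.1, -0.2, -1.2]
width: 0.0217
finger_force: 30.0
```

apply_moves(
  commands=[
    [0, 0, 0, 0, 0, -0.001, 2],
    [0, 0, 0, 0, 0, -0.002, 2],
    [0, 0, 0, 0, 0, -0.003, 2],
    [0, 0, 0, 0, 0, -0.003, 2],
    [0, 0, 0, 0, 0, -0.003, 2],
  ],
)

```text
time: 23.15
tool_pos: [0.4488, -0.1032, 0.1149]
ee_rot: [3.141, -0.0, 2.908]
wrist_force: [0.2, -0.1, -1.5]
width: 0.0217
finger_force: 30.0
```

apply_moves(
  commands=[
    [0, 0, 0, 0, 0, -0.004, 2],
    [0, 0, 0, 0, 0, -0.008, 2],
    [0, 0, 0, 0, 0, -0.012, 2],
    [0, 0, 0, 0, 0, -0.016, 2],
    [0, 0, 0, 0, 0, -0.018, 2],
  ],
)

```text
time: 23.65
tool_pos: [0.4485, -0.1031, 0.0962]
ee_rot: [3.141, -0.001, 2.908]
wrist_force: [-0.8, 0.3, -1.6]
width: 0.0214
finger_force: 30.0
```

apply_moves(
  commands=[
    [0, 0, 0, 0, 0, -0.004, 2],
    [0, 0, 0, 0, 0, -0.008, 2],
    [0, 0, 0, 0, 0, -0.012, 2],
    [0, 0, 0, 0, 0, -0.015, 2],
    [0, 0, 0, 0, 0, -0.017, 2],
  ],
)

```text
time: 24.15
tool_pos: [0.4487, -0.1032, 0.0795]
ee_rot: [3.141, -0.0, 2.908]
wrist_force: [-0.4, -0.0, -0.8]
width: 0.0216
finger_force: 30.0
```

apply_moves(
  commands=[
    [0, 0, 0, 0, 0, -0.001, 2],
    [0, 0, 0, 0, 0, -0.002, 2],
    [0, 0, 0, 0, 0, -0.003, 2],
    [0, 0, 0, 0, 0, -0.004, 2],
    [0, 0, 0, 0, 0, -0.004, 2],
  ],
)

```text
time: 24.65
tool_pos: [0.4488, -0.1032, 0.0758]
ee_rot: [3.141, -0.0, 2.908]
wrist_force: [0.6, -0.2, -1.6]
width: 0.0213
finger_force: 30.0
```

apply_moves(
  commands=[
    [0, 0, 0, 0, 0, -0.0005, 2],
    [0, 0, 0, 0, 0, -0.001, 2],
    [0, 0, 0, 0, 0, -0.001, 2],
    [0, 0, 0, 0, 0, -0.001, 2],
    [0, 0, 0, 0, 0, -0.001, 2],
  ],
)

```text
time: 25.15
tool_pos: [0.449, -0.1032, 0.0752]
ee_rot: [3.142, 0.0, 2.908]
wrist_force: [-1.4, 1.4, 0.8]
width: 0.0213
finger_force: 30.0
```

Collar contact at the expected height, with about 2 N. Releasing and withdrawing upward.

apply_moves(
  commands=[
    [0, 0, 0, 0, 0, 0, 30],
    [0, 0, 0, 0, 0, 0, 40],
    [0, 0, 0, 0, 0, 0, 60],
    [0, 0, 0, 0, 0, 0, 60],
    [0, 0, 0, 0, 0, 0, 60],
  ],
)

```text
time: 25.65
tool_pos: [0.4489, -0.1032, 0.0748]
ee_rot: [3.141, 0.0, 2.908]
wrist_force: [-0.2, 0.2, -0.4]
width: 0.0552
finger_force: 0.0
```

apply_moves(
  commands=[
    [0, 0, 0, 0, 0, 0, 60],
    [0, 0, 0, 0, 0, 0.01, 60],
    [0, 0, 0, 0, 0, 0.03, 60],
    [0, 0, 0, 0, 0, 0.06, 60],
    [0, 0, 0, 0, 0, 0.09, 60],
  ],
)

```text
time: 26.15
tool_pos: [0.4486, -0.1031, 0.1663]
ee_rot: [3.141, -0.0, 2.908]
wrist_force: [-0.1, 0.3, 0.5]
width: 0.0566
finger_force: 0.0
```

apply_moves(
  commands=[
    [0, 0, 0, -0.03, 0.03, 0.02, 60],
    [0, 0, 0, -0.05, 0.07, 0.03, 60],
    [0, 0, 0, -0.07, 0.11, 0.04, 60],
    [0, 0, 0, -0.08, 0.14, 0.04, 60],
    [0, 0, 0, -0.08, 0.15, 0.04, 60],
  ],
)

```text
time: 26.65
tool_pos: [0.3682, 0.0487, 0.2066]
ee_rot: [3.14, 0.003, 2.911]
wrist_force: [0.6, -0.3, 0.5]
width: 0.0564
finger_force: 0.0
```

```bash
python3 - <<'E'
from h import *
s=snapshot("top"); b=snapshot("scene")
o=get_obs(); print(o["time"],np.round(o["tool_pos"],3),o["width"])
print(proj(b,(.45,-.1015,.064)),[ (np.round(r["pixel"]),r["score"]) for r in place_of("scene","pin_a")[:6]])
cv2.imwrite("pics/end.png",cv2.resize(np.hstack([s["pixels"][160:270,190:300],b["pixels"][150:260,170:280]])[:,:,::-1],(800,400),interpolation=cv2.INTER_CUBIC))
E
```

```text
26.75 [0.369 0.047 0.206] 0.056505714338520766
[232.58251257 205.63049503] [(array([317., 268.]), 0.98), (array([338., 232.]), 0.78), (array([383., 261.]), 0.77), (array([350., 227.]), 0.7), (array([336., 251.]), 0.7), (array([234., 206.]), 0.52)]
```

View pics/end.png

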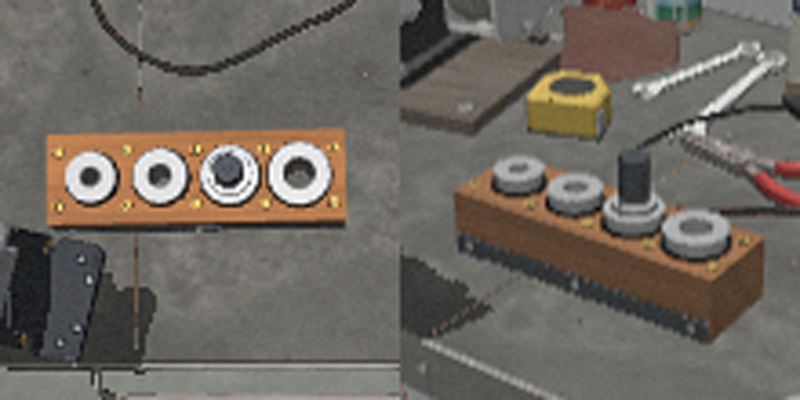

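The pin stands upright in ring 2 at (230,172) and (633,190), collar on the ring, and the gripper is clear. Handing in.

```bash
python3 -c "
from bench import *
print(close_job())"
```

```text
the job is handed in; nothing more can be done
None
```

The pin from the yellow-ringed place has a 20 mm shank: rings 1 and 2 took it and ring 3 refused it at about 6 N. It now stands home and released in ring 2, and the job is handed in; the hand-in returned no verdict.

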